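# Load a filter module into the test feeder

### The job

Pick up the steel filter module and set it, terminals up and lengthwise, in the wide loading end at the top of the sloped feeder chute, and let go of it. Then push it down the chute from behind, through the dragging brake, until it rests against the black stop plate at the bottom, without forcing the stop (never more than about 20 N on it), and take the gripper away. Leave the solder spool, the capacitor and the screwdriver where they are.

Things in the scene. Friction and masses are not known exactly. Their poses are not given: they have to be found in the camera images.
- module: The part: plain steel-cased box 50 mm long (its x), 40 mm wide (y), 34 mm tall, with a thin black cap (top at 36 mm) and on it two brass terminal posts up to 44 mm, at x = +-14 mm; 0.15 to 0.3 kg. Origin: centre of its underside, z up through the terminals. Its two ends are alike. Starts upright on the red bench top (z = 0).
- bed: Sloped floor of the feeder chute: aluminium strip 300 mm long, 72 mm wide, inclined 0.24 rad, on a fixed stand. Origin: on the floor surface, middle of the upper edge, 115 mm above the bench. x runs down the slope along the chute, y across, z out of the floor. Side walls are 12 mm high all along, so the module stands well above them. Bed x, y below are in this frame.
- load (a point): Middle of the wide loading end, on the floor at bed x = 46 mm. Loading end: bed x 0 to 78 mm, wall faces at y = -25 and +25 mm, no wall across the upper edge. A module laid lengthwise here stays where it is put.
- throat (a point): Floor point at bed x = 100 mm, where the funnel (bed x 70 to 100 mm) ends and the throat begins. On the throat's -y side is a fixed wall, face at y = -21 mm, to the lower end.
- shoe: Black brake shoe, the throat's +y side, bed x 100 to 240 mm: face at y = +17 mm when free, sprung in y, gives way up to 6 mm. It clamps the module with 3 to 4.5 N, so from the funnel on pushing takes a steady drag of 3 to 6 N (hidden friction), up to 15 N for a moment in the funnel, and the module stays where it is left. Origin as the bed's.
- gate: Grey escapement block across the lower end, 30 x 64 x 40 mm, uphill face at bed x = 268 mm; origin centre of its underside, axes as the bed's. On a rod it carries the black stop plate (32 mm wide, 3 to 33 mm above the floor), uphill face at bed x 208 to 248 mm: set anew each time, not reported. A module on it is centred 25 mm uphill of that. It gives 1 mm per 2.5 N; over 20 N is too much.
- spool: Solder spool, bystander: upright metal reel 52 mm in diameter, 46 mm tall. Origin: centre of its underside.
- capacitor: Can capacitor, bystander: upright cylinder 35 mm in diameter, 51 mm tall. Origin: centre of its underside.
- driver: Screwdriver, bystander: 190 mm long, lying along its x on the bench.
Mind the look-alikes: they are no part of the job. Leave any green look-alike of the module alone.

How it is judged:
By the outcome, as a careful person would: the job done as asked, in the order asked, and still so for the second after the job is handed in, with the robot touching nothing.
It also fails if it takes over 64 s, if anything falls off the work surface, if the arm or the gripper's body presses on something with over 40 N, if the wrist force passes 120 N, or if a joint passes its speed limit or range.

### The arm

A 6-joint arm with a two-finger parallel gripper is mounted at the origin on the work surface. World frame = base frame: x ahead of the robot, y to its left, z up, the work surface at z = 0. Lengths are in m, angles in degrees, forces in N, time in s.
With the tool pointing down it reaches from about 0.4 to 0.825 m from the base axis. Payload 7 kg.
Tool frame: the origin (TCP) lies midway between the tips of the shut fingers; the grasp point (between the pads) lies 19 mm behind it (ctrl.hold_point_z is the distance from the TCP to the grasp point, in m); z points along the fingers, y is the line along which they close (so a half turn about z gives the same grasp; the last joint's range is limited). The gripper opens to 88 mm and grips with 3 to 60 N. Pads are 19 mm wide; open, the fingers measure 130 mm over their backs; the gripper's body (78 mm by 193 mm) begins 47 mm behind the grasp point.
Start: joints at [-55.399, 20.546, 0.682, 0, -70.136, -16.507], TCP at [0.21, -0.642, 0.227] pointing down, gripper open.
Joint ranges: [-176.03, 176.03], [-82.01, 121.73], [-58.28, 71.71], [-173.87, 95.51], [-174.79, -0.11], [-173.66, 173.66]. Speed limits (degrees/s): [136.94, 136.94, 172.46, 180, 180, 180].

### API

Orientations are given as [roll, pitch, yaw] about the fixed x, y, z axes, in that order (R = Rz(yaw) Ry(pitch) Rx(roll)).
In Python, from plant import ctrl gives the robot as it stands.
- The arm moves only by the tool apply_moves, never from a script. Its argument "deltas" is a list of rows, each an object with "fingers": the finger opening in mm, from 0 to 87.6; "delta_pos": the shift along the tool's x, y, z in mm, a list of three; "angular": the turn, a rotation vector about the tool's x, y, z in degrees, a list of three. A call has 1 to 10 rows; each row is the pose to reach, as a shift and turn from the pose commanded when the call began, along the tool's axes at that moment; what a row does not reach only later rows make up. A row lasts 1/10 s, in which the tool goes at most 50 mm and 8.59 degrees, less where a joint would pass 70% of its speed; a pose out of reach is approached as far as the arm can. A call with a gripper value outside its range is refused whole. The fingers move at their own pace and stop on an object; the grip force is fixed at half the most. Time passes only in rows, so rows that repeat a pose let the fingers close. It gives the time, the measured TCP pose, the force, the opening and the grip force at its end, in the units of the state.
- ctrl.get_obs(): the state, without advancing time (a new reading comes with each control period).
- ctrl.snapshot(name): name is "scene" or "side" or "wrist"; returns the picture (420x560x3 uint8, red, green, blue); there is no depth.
- ctrl.camera_params(name): a dict with "fx", "fy", "cx", "cy" (pixels), "cam_to_world" (4x4, takes a point from camera to world coordinates); the wrist camera has in their place "mount" (4x4, takes a point from camera to tool coordinates, whose origin is the TCP and whose axes are the flange's). Camera axes: x right, y up, looking along -z (the intrinsics and any distortion apply to the point x, -y, -z); pixel columns grow to the right and rows downward; lengths in m; the calibration is good to about 2 mm. A picture is of the moment at which its call begins: read the wrist's pose just before it. camera_params takes no time and is no camera call.
- ctrl.close_job(): hands the job in; it is judged then, once.
The state is a dict: "clock": time; "joint_pos": joint angles; "qvel": joint speeds; "tau": joint torques, N m; "tool_pos": TCP position; "orientation": TCP orientation; "force": force on the tool from outside, world axes, zero at the start; "moment": the same for the moment, N m; "opening": finger opening in m; "gripper_force": force on a finger pad.
Only numpy, scipy, OpenCV 4.12 (cv2) and the standard library are available. Lean on these libraries where they do the work, as an engineer would, in place of code of your own. Each camera call takes 0.05 s, during which the arm holds its last target. There are 200 camera calls.

## Working session

There is one attempt and no reset: what is moved stays moved. The work goes in short steps, Python scripts to look and compute and a tool call to move; the robot and the scene stay as the last step left them, time stands still between calls to the robot, and variables do not carry over. Pictures are saved under pics/ and viewed, at most 12 in all, crops included, and the job is handed in when it is done.

Besides the shell and the picture viewer there is one more tool, called after ">>>" as a command line: name --argument value ..., lists and objects as JSON in quotes. apply_moves: Moves the arm, as the interface text tells. Its arguments: {"type":"object","properties":{"deltas":{"type":"array"}},"required":["deltas"]}

```bash
mkdir -p pics; ls
python3 - <<'E'
from plant import ctrl
import cv2,numpy as np
np.set_printoptions(precision=4,suppress=True)
o=ctrl.get_obs();print(o['clock'],o['tool_pos'],o['orientation'],o['opening'],ctrl.hold_point_z)
a=[]
for n in("scene","side"):
    p=ctrl.camera_params(n);print(n,p)
    im=ctrl.snapshot(n);cv2.imwrite(f"pics/{n}0.png",im[:,:,::-1])
print(ctrl.camera_params("wrist"))
E
```

```text
pics
0.0 [ 0.2094 -0.6411  0.2256] [ 179.9018   -0.0093 -161.913 ] 0.08826791407481438 0.0188
scene {'fx': 500.7183120822535, 'fy': 500.7183120822535, 'cx': 284.6732359475234, 'cy': 210.8135362231213, 'cam_to_world': array([[-0.3727, -0.5039,  0.7792,  1.5585],
       [ 0.9278, -0.1901,  0.3209,  0.3261],
       [-0.0136,  0.8426,  0.5384,  0.7812],
       [ 0.    ,  0.    ,  0.    ,  1.    ]])}
side {'fx': 435.13791623014527, 'fy': 435.13791623014527, 'cx': 280.07268318390834, 'cy': 210.92617184864594, 'cam_to_world': array([[-0.8909,  0.3024, -0.3388,  0.2783],
       [-0.454 , -0.5739,  0.6815,  0.5784],
       [ 0.0116,  0.761 ,  0.6486,  0.7053],
       [ 0.    ,  0.    ,  0.    ,  1.    ]])}
{'fx': 360.50349668574336, 'fy': 360.50349668574336, 'cx': 276.70865184486536, 'cy': 207.12845843002586, 'mount': array([[-0.0002,  0.9594,  0.2822,  0.0757],
       [ 1.    ,  0.0001,  0.0004, -0.0005],
       [ 0.0004,  0.2822, -0.9594, -0.1586],
       [ 0.    ,  0.    ,  0.    ,  1.    ]])}
```

View pics/scene0.png

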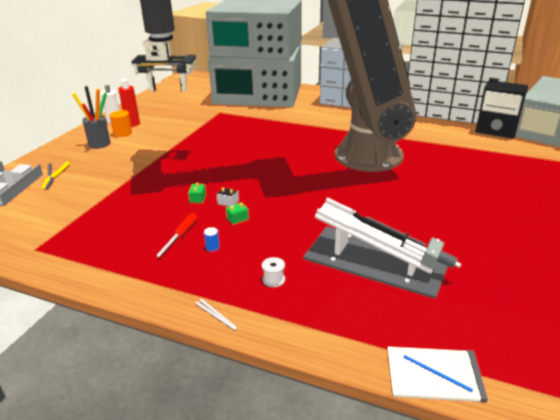

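View pics/side0.png

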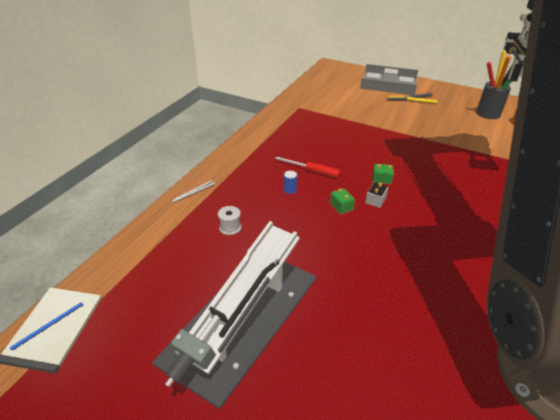

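Scene view: module at (228,197), greens at (198,192) and (237,212), chute from (325,210) to (440,255). Side view: module at (377,194), chute from (282,235) to (195,350).

```bash
cat > h.py <<'E'
import numpy as np,cv2
from plant import ctrl
from scipy.spatial.transform import Rotation as R
np.set_printoptions(precision=4,suppress=True)
def pose(o=None):
    o=o or ctrl.get_obs();T=np.eye(4)
    T[:3,:3]=R.from_euler('xyz',o['orientation'],degrees=True).as_matrix();T[:3,3]=o['tool_pos'];return T
def cam(n,T=None):
    p=ctrl.camera_params(n);C=p['cam_to_world'] if n!='wrist' else T@p['mount'];return p,C
def ray(pc,u,v):
    p,C=pc;d=C[:3,:3]@np.array([(u-p['cx'])/p['fx'],-(v-p['cy'])/p['fy'],-1]);return C[:3,3],d/np.linalg.norm(d)
def onz(pc,u,v,z):
    o,d=ray(pc,u,v);return o+d*(z-o[2])/d[2]
def tri(*obs):
    A=np.zeros((3,3));b=np.zeros(3)
    for pc,u,v in obs:
        o,d=ray(pc,u,v);M=np.eye(3)-np.outer(d,d);A+=M;b+=M@o
    return np.linalg.solve(A,b)
def proj(pc,X):
    p,C=pc;x=C[:3,:3].T@(np.asarray(X)-C[:3,3]);return np.array([p['cx']-p['fx']*x[0]/x[2],p['cy']+p['fy']*x[1]/x[2]])
E
python3 - <<'E'
import cv2,numpy as np
s=cv2.imread('pics/scene0.png');d=cv2.imread('pics/side0.png')
def c(i,x,y,w,h,W,H):return cv2.resize(i[y:y+h,x:x+w],(W,H),interpolation=cv2.INTER_CUBIC)
top=np.hstack([c(s,305,190,160,100,480,300),c(s,180,170,80,75,320,300)])
bot=np.hstack([c(d,150,215,180,200,270*1,300),c(d,250,215,60,75,240,300),c(d,325,155,75,75,290,300)])
cv2.imwrite('pics/crop.png',np.vstack([top,bot]))
E
```

```text
(no output)
```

View pics/crop.png

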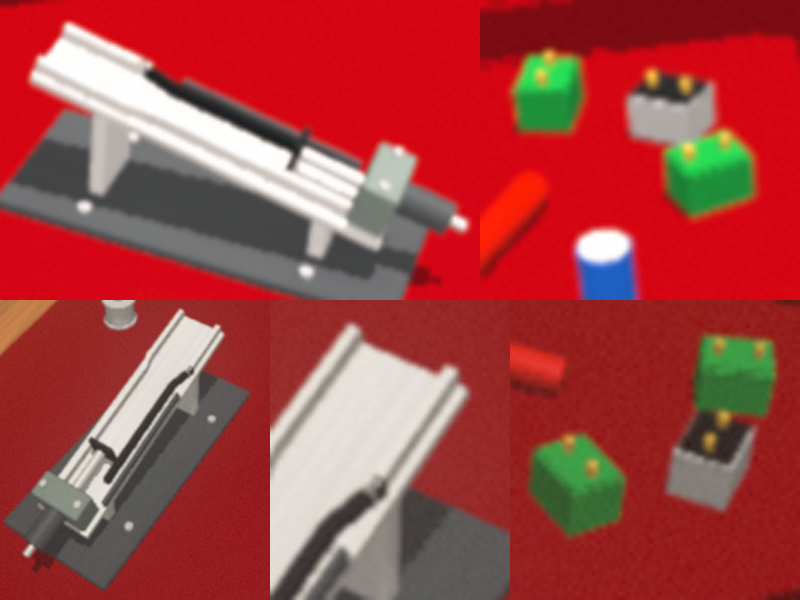

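Run:
```python
from h import *
S=cam('scene');D=cam('side')
for n,a,b in [('t1',(223,189.2),(380,184.5)),('t2',(231.5,191),(376.7,190)),('ywall',(327.7,198.3),(299,237)),('-ywall',(316.7,213.3),(270.5,221.2)),('boltfar',(437.7,240.3),(201.3,350.3)),('boltnear',(432,251.3),(178,335.7)),('stop',(406,234),(221,317))]:
    X=tri((S,*a),(D,*b));print(n,X,proj(S,X)-a,proj(D,X)-b)
for n,c in [('t1',(223,189.2)),('t2',(231.5,191))]: print(onz(S,*c,.043))
for c in [(380,184.5),(376.7,190)]: print(onz(D,*c,.043))
```

```text
t1 [ 0.4465 -0.3267  0.0441] [0.0494 0.0817] [ 0.0511 -0.0992]
t2 [ 0.4469 -0.299   0.0446] [-0.0753 -0.1223] [-0.0785  0.1504]
ywall [0.5151 0.016  0.1231] [0.495  0.6027] [ 0.5165 -0.8803]
-ywall [0.5849 0.0072 0.1225] [-0.7375 -0.9011] [-0.7279  1.2092]
boltfar [0.5543 0.2949 0.093 ] [-0.3257 -0.2167] [-0.369   0.4623]
boltnear [0.6028 0.2895 0.0933] [0.0107 0.0071] [ 0.0117 -0.014 ]
stop [0.5602 0.2252 0.0949] [0.8017 0.626 ] [ 0.8603 -1.1597]
[ 0.4444 -0.3281  0.043 ]
[ 0.445  -0.2998  0.043 ]
[ 0.4468 -0.3278  0.043 ]
[ 0.4473 -0.3018  0.043 ]
```

```bash
cat >> h.py <<'E'
def to(pos,rpy=None,Rm=None):
    T=pose();Rm=R.from_euler('xyz',rpy,degrees=True).as_matrix() if Rm is None else Rm
    print('delta mm',T[:3,:3].T@(np.array(pos)-T[:3,3])*1e3,'ang',R.from_matrix(T[:3,:3].T@Rm).as_rotvec(degrees=True))
E
python3 - <<'E'
from h import *
to([.4467,-.3135,.17],[180,0,-90])
S=cam('scene');print(onz(S,232,207.5,.044),onz(S,241,204.5,.044))
E
```

```text
delta mm [-327.2381  237.7953   56.0188] ang [  0.0785   0.0483 -71.9149]
[ 0.5271 -0.2563  0.044 ] [ 0.5041 -0.2398  0.044 ]
```

>>> apply_moves --deltas '[{"fingers":64,"delta_pos":[-327.2,237.8,56],"angular":[0,0,-71.9]},{"fingers":64,"delta_pos":[-327.2,237.8,56],"angular":[0,0,-71.9]},{"fingers":64,"delta_pos":[-327.2,237.8,56],"angular":[0,0,-71.9]},{"fingers":64,"delta_pos":[-327.2,237.8,56],"angular":[0,0,-71.9]},{"fingers":64,"delta_pos":[-327.2,237.8,56],"angular":[0,0,-71.9]},{"fingers":64,"delta_pos":[-327.2,237.8,56],"angular":[0,0,-71.9]},{"fingers":64,"delta_pos":[-327.2,237.8,56],"angular":[0,0,-71.9]},{"fingers":64,"delta_pos":[-327.2,237.8,56],"angular":[0,0,-71.9]},{"fingers":64,"delta_pos":[-327.2,237.8,56],"angular":[0,0,-71.9]},{"fingers":64,"delta_pos":[-327.2,237.8,56],"angular":[0,0,-71.9]}]'

```text
clock: 1.1
tool_pos: [0.4476, -0.3122, 0.17]
orientation: [180.0, 0.0, -89.8]
force: [0.2, 0.1, -0.5]
opening: 0.0641
gripper_force: 0.0
```

Run:
```python
from h import *
o=ctrl.get_obs();im=ctrl.snapshot('wrist');cv2.imwrite('pics/w1.png',im[:,:,::-1])
W=cam('wrist',pose(o));print(o['clock'],o['tool_pos'],o['orientation'],o['joint_pos'],o['opening'],o['force'])
for p in [(.4467,-.327,.044),(.4467,-.2995,.044)]:print(proj(W,p))
```

```text
1.1 [ 0.4476 -0.3122  0.17  ] [179.9509   0.0242 -89.7541] [-14.3219  11.0544 -20.285   -0.0129 -58.7143  14.5745] 0.0641048636660413 [ 0.1977  0.0527 -0.5409]
[278.7348 181.0591]
[278.546  213.6245]
```

View pics/w1.png

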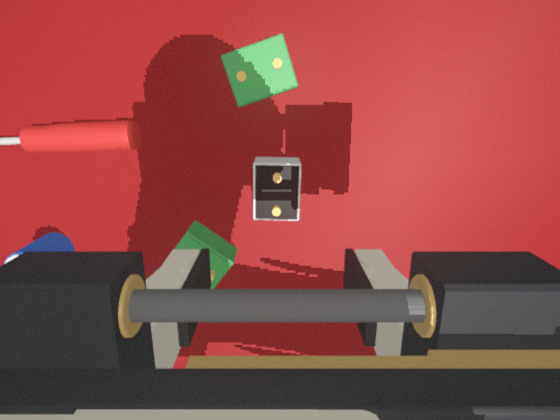

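Wrist view: module at (277,195), its posts at (277,178) and (276,211), squared up with the image; the green part at (205,250) just clears the left finger.

Run:
```python
from h import *
W=cam('wrist',pose());im=cv2.imread('pics/w1.png')
hsv=cv2.cvtColor(im,cv2.COLOR_BGR2HSV)[150:228,245:310]
m=cv2.inRange(hsv,(12,90,90),(38,255,255));n,l,s,c=cv2.connectedComponentsWithStats(m);P=[]
for i in range(1,n):
    if s[i,4]>20: print(s[i],c[i]+[245,150]);P.append(onz(W,*(c[i]+[245,150]),.044))
g=cv2.inRange(hsv,(0,0,0),(180,110,255))  # grey/black
ys,xs=np.nonzero(cv2.inRange(cv2.cvtColor(im,cv2.COLOR_BGR2HSV)[150:228,245:310],(0,0,120),(180,80,255)));print(xs.min()+245,xs.max()+245,ys.min()+150,ys.max()+150)
print(P)
if len(P)==2:
    c=(P[0]+P[1])/2;d=P[1]-P[0];print(c,np.degrees(np.arctan2(d[1],d[0])),np.linalg.norm(d))
print(onz(W,255,220,.034),onz(W,300,220,.034))
to([c[0],c[1],.009],[180,0,-90])
```

```text
[27 22 10 12 91] [276.5824 177.5165]
[27 55  9 12 52] [275.8654 209.9231]
253 301 157 220
[array([ 0.4478, -0.3308,  0.044 ]), array([ 0.4484, -0.3036,  0.044 ])]
[ 0.4481 -0.3172  0.044 ] 88.78808788919075 0.02722995796510736
[ 0.4664 -0.2915  0.034 ] [ 0.4276 -0.2915  0.034 ]
delta mm [  4.1537  -1.1759 161.2324] ang [0.0449 0.0155 0.0505]
```

>>> apply_moves --deltas '[{"fingers":60,"delta_pos":[3.3,0,40],"angular":[0,0,0.5]},{"fingers":60,"delta_pos":[3.3,0,80],"angular":[0,0,0.5]},{"fingers":60,"delta_pos":[3.3,0,115],"angular":[0,0,0.5]},{"fingers":60,"delta_pos":[3.3,0,140],"angular":[0,0,0.5]},{"fingers":60,"delta_pos":[3.3,0,155],"angular":[0,0,0.5]},{"fingers":60,"delta_pos":[3.3,0,155],"angular":[0,0,0.5]},{"fingers":36,"delta_pos":[3.3,0,155],"angular":[0,0,0.5]},{"fingers":36,"delta_pos":[3.3,0,155],"angular":[0,0,0.5]},{"fingers":36,"delta_pos":[3.3,0,155],"angular":[0,0,0.5]},{"fingers":36,"delta_pos":[3.3,0,155],"angular":[0,0,0.5]}]'

```text
clock: 2.15
tool_pos: [0.4475, -0.3176, 0.0167]
orientation: [-179.9, -0.0, -90.5]
force: [-1.1, -1.3, 4.1]
opening: 0.0395
gripper_force: 30.0
```

>>> apply_moves --deltas '[{"fingers":30,"delta_pos":[0,0,0],"angular":[0,0,0]},{"fingers":30,"delta_pos":[0,0,0],"angular":[0,0,0]}]'

```text
clock: 2.35
tool_pos: [0.4475, -0.3176, 0.0167]
orientation: [-179.9, -0.1, -90.5]
force: [-1.3, -0.3, 5.9]
opening: 0.0395
gripper_force: 30.0
```

>>> apply_moves --deltas '[{"fingers":30,"delta_pos":[0,0,-10],"angular":[0,0,0]},{"fingers":30,"delta_pos":[0,0,-35],"angular":[0,0,0]},{"fingers":30,"delta_pos":[0,0,-75],"angular":[0,0,0]},{"fingers":30,"delta_pos":[0,0,-125],"angular":[0,0,0]},{"fingers":30,"delta_pos":[0,0,-170],"angular":[0,0,0]},{"fingers":30,"delta_pos":[0,0,-205],"angular":[0,0,0]},{"fingers":30,"delta_pos":[0,0,-205],"angular":[0,0,0]},{"fingers":30,"delta_pos":[0,0,-205],"angular":[0,0,0]}]'

```text
clock: 3.15
tool_pos: [0.4465, -0.3168, 0.2212]
orientation: [-179.9, 0.0, -90.5]
force: [-0.5, 1.4, -3.8]
opening: 0.0395
gripper_force: 30.0
```

Run:
```python
from h import *
o=ctrl.get_obs();print(o['tool_pos'],o['orientation'],o['force'])
im=ctrl.snapshot('wrist');cv2.imwrite('pics/w2.png',im[:,:,::-1])
h=np.radians(84);a=.24
x=np.array([np.cos(h)*np.cos(a),np.sin(h)*np.cos(a),-np.sin(a)])
# bed origin from wall-top ends
P=(np.array([.5151,.016,.1231])+np.array([.5849,.0072,.1225]))/2;print(P)
```

```text
[ 0.4465 -0.3168  0.2212] [-179.9119    0.028   -90.5216] [-0.4559  1.3864 -3.7963]
[0.55   0.0116 0.1228]
```

View pics/w2.png

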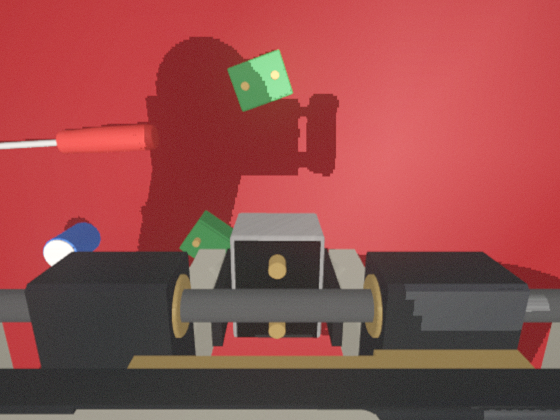

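```bash
cat >> h.py <<'E'
def bed(h,O,a=.24):
    h=np.radians(h);x=np.array([np.cos(h)*np.cos(a),np.sin(h)*np.cos(a),-np.sin(a)]);y=np.array([-np.sin(h),np.cos(h),0]);z=np.cross(x,y)
    B=np.eye(4);B[:3,:3]=np.c_[x,y,z];B[:3,3]=O;return B
def tobed(B,p,turn=0,show=True):
    X=B[:3,:3]@np.array(p)+B[:3,3]
    Rt=B[:3,:3]@np.diag([-1,1,-1.])@R.from_euler('z',turn,degrees=True).as_matrix()
    to(X,Rm=Rt);return X
E
python3 - <<'E'
from h import *
T=pose();W=cam('wrist',np.eye(4))
im=cv2.imread('pics/w2.png')
for v in (266,329):
    o,d=ray(W,277,v);print(o+d*(-.0275-o[2])/d[2])
B=bed(84,[.5497,.0088,.115]);print(tobed(B,[.046,0,.095]))
E
```

```text
[ 0.0136 -0.0006 -0.0275]
[-0.0154 -0.0006 -0.0275]
delta mm [-393.2179 -107.259    23.8926] ang [-0.6012 13.8085  5.4557]
[0.5567 0.0757 0.1963]
```

Module is held, centred at (277,298) between the pads. I'll hover past the loading end so the wrist camera sees it.

Run:
```python
from h import *
B=bed(84,[.5497,.0088,.115]);print(tobed(B,[.13,0,.11]))
```

```text
delta mm [-477.9807 -115.3892   29.3865] ang [-0.6012 13.8085  5.4557]
[0.5656 0.1604 0.1909]
```

>>> apply_moves --deltas '[{"fingers":30,"delta_pos":[-478,-115.4,29.4],"angular":[-0.6,13.8,5.5]},{"fingers":30,"delta_pos":[-478,-115.4,29.4],"angular":[-0.6,13.8,5.5]},{"fingers":30,"delta_pos":[-478,-115.4,29.4],"angular":[-0.6,13.8,5.5]},{"fingers":30,"delta_pos":[-478,-115.4,29.4],"angular":[-0.6,13.8,5.5]},{"fingers":30,"delta_pos":[-478,-115.4,29.4],"angular":[-0.6,13.8,5.5]},{"fingers":30,"delta_pos":[-478,-115.4,29.4],"angular":[-0.6,13.8,5.5]},{"fingers":30,"delta_pos":[-478,-115.4,29.4],"angular":[-0.6,13.8,5.5]},{"fingers":30,"delta_pos":[-478,-115.4,29.4],"angular":[-0.6,13.8,5.5]},{"fingers":30,"delta_pos":[-478,-115.4,29.4],"angular":[-0.6,13.8,5.5]},{"fingers":30,"delta_pos":[-478,-115.4,29.4],"angular":[-0.6,13.8,5.5]}]'

```text
clock: 4.2
tool_pos: [0.5583, 0.133, 0.1907]
orientation: [179.9, -13.9, -96.0]
force: [1.0, -1.2, -1.9]
opening: 0.0395
gripper_force: 30.0
```

>>> apply_moves --deltas '[{"fingers":30,"delta_pos":[0,0,0],"angular":[0,0,0]},{"fingers":30,"delta_pos":[0,0,0],"angular":[0,0,0]}]'

```text
clock: 4.4
tool_pos: [0.5582, 0.1322, 0.1902]
orientation: [179.8, -14.0, -95.9]
force: [-1.1, -0.7, -2.5]
opening: 0.04
gripper_force: 30.0
```

Run:
```python
from h import *
o=ctrl.get_obs();im=ctrl.snapshot('wrist');cv2.imwrite('pics/w3.png',im[:,:,::-1])
print(o['clock'],o['tool_pos'],o['orientation'],o['force'],o['joint_pos'])
B=bed(84,[.5497,.0088,.115]);W=cam('wrist',pose(o))
for p in [(0,-.025,.012),(0,.025,.012),(.07,-.025,.012),(.07,.025,.012),(0,-.036,.012),(0,.036,.012)]:
    print(p,proj(W,B[:3,:3]@p+B[:3,3]))
```

```text
4.4 [0.5582 0.1322 0.1902] [179.8358 -13.9775 -95.8863] [-1.0908 -0.6991 -2.5231] [ 39.3928  16.4767 -15.8598  10.4241 -68.1401 -50.0779]
(0, -0.025, 0.012) [232.0907  60.4343]
(0, 0.025, 0.012) [309.7306  60.5866]
(0.07, -0.025, 0.012) [235.3782 168.1399]
(0.07, 0.025, 0.012) [307.0165 168.2297]
(0, -0.036, 0.012) [214.9992  60.4007]
(0, 0.036, 0.012) [326.8008  60.6201]
```

View pics/w3.png

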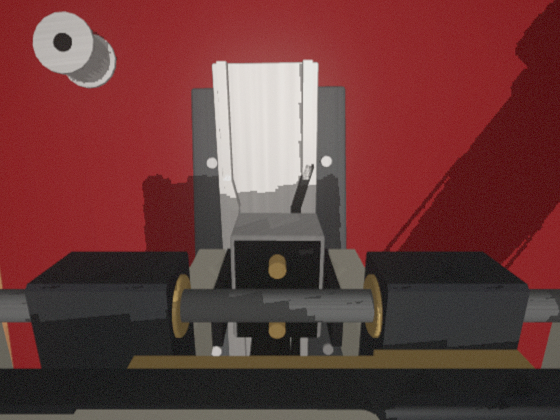

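Spool at (65,45). Loading end: outer wall edges at columns 213 and 318 on the upper edge (row 64), inner faces at about 227 and 304. The bed lies a few mm off my estimate, so I measure the edges.

Run:
```python
from h import *
W=cam('wrist',pose());im=cv2.imread('pics/w3.png');hsv=cv2.cvtColor(im,cv2.COLOR_BGR2HSV)
B=bed(84,[.5497,.0088,.115])
m=cv2.inRange(hsv,(0,0,120),(180,60,255))
def onbed(u,v,zb):
    o,d=ray(W,u,v);o=B[:3,:3].T@(o-B[:3,3]);d=B[:3,:3].T@d;return (o+d*(zb-o[2])/d[2])*1e3
g=cv2.cvtColor(im,cv2.COLOR_BGR2GRAY).astype(int)
for v in range(70,186,12):
    xs=np.nonzero(m[v,190:350])[0]+190
    l,r=xs.min(),xs.max()+1
    gr=np.abs(np.diff(g[v,l:r]));k=np.nonzero(gr>18)[0]+l+1
    print(v,l,r,onbed(l,v,.012)[:2],onbed(r,v,.012)[:2],k)
for u in (220,260,300,312):
    ys=np.nonzero(m[30:120,u])[0];print(u,ys.min()+30,onbed(u,ys.min()+30,0 if 228<u<303 else .012)[:2])
```

```text
70 212 318 [  4.6386 -38.1521] [ 4.6013 30.6535] [213 226 227 228 229 299 300 303 304 317]
82 213 318 [ 12.0057 -37.8625] [11.972  30.8914] [214 226 227 229 300 301 303 304 317]
94 213 318 [ 19.5034 -38.2281] [19.473  31.1335] [214 227 228 229 230 301 302 303 317]
106 214 318 [ 27.1346 -37.934 ] [27.1079 31.3799] [215 228 230 299 300 303 317]
118 215 318 [ 34.903  -37.6346] [34.8801 31.6307] [216 228 229 230 231 299 300 301 303 317]
130 216 318 [ 42.8126 -37.3298] [42.7935 31.8861] [217 219 220 229 230 231 300 301 303 316 317]
142 216 318 [ 50.8673 -37.7038] [50.852  32.1462] [217 229 230 231 232 298 299 302 303 316 317]
154 217 317 [ 59.0708 -37.394 ] [59.0596 31.7196] [218 230 231 232 233 299 300 303 316]
166 207 330 [ 67.4283 -44.7478] [67.4194 41.0566] [208 209 215 216 217 218 219 231 233 300 301 303 305 306 309 311 312 313
 314 316 317 323 324 328 329]
178 219 317 [ 75.9417 -36.7569] [75.9386 32.2514] [231 232 233 234 298 299 300 302 303 304 308 309 310 311 316]
220 61 [ -0.8066 -32.7256]
260 63 [-0.8021 -7.4486]
300 62 [-1.4488 19.6192]
312 60 [-1.4415 26.59  ]
```

```bash
cat >> h.py <<'E'
B=bed(85.1,[.5534,.0074,.115])
def inbed():
    o=ctrl.get_obs();T=pose(o);print('t',o['clock'],'bed TCP mm',B[:3,:3].T@(T[:3,3]-B[:3,3])*1e3,'F bed',B[:3,:3].T@np.array(o['force']),'ang err',R.from_matrix(np.diag([-1,1,-1.])@B[:3,:3].T@T[:3,:3]).as_rotvec(degrees=True),o['opening'])
E
python3 - <<'E'
from h import *
inbed();tobed(B,[.045,.0006,.045])
E
```

```text
t 4.45 bed TCP mm [102.1436   5.9089 102.998 ] F bed [ 0.4056  1.1615 -2.6176] ang err [-0.3854  0.2034  1.0278] 0.03981406691065175
delta mm [56.8294 -6.7218 58.1599] ang [ 0.3854 -0.2034 -1.0278]
```

>>> apply_moves --deltas '[{"fingers":30,"delta_pos":[30,-6.7,20],"angular":[0.4,-0.2,-1]},{"fingers":30,"delta_pos":[56.8,-6.7,45],"angular":[0.4,-0.2,-1]},{"fingers":30,"delta_pos":[56.8,-6.7,58],"angular":[0.4,-0.2,-1]},{"fingers":30,"delta_pos":[56.8,-6.7,58],"angular":[0.4,-0.2,-1]},{"fingers":30,"delta_pos":[56.8,-6.7,58],"angular":[0.4,-0.2,-1]}]'

```text
clock: 4.95
tool_pos: [0.5588, 0.0615, 0.1503]
orientation: [-179.8, -13.6, -95.1]
force: [1.1, 0.2, -2.4]
opening: 0.0398
gripper_force: 30.0
```

Run:
```python
from h import *
inbed();tobed(B,[.045,.0006,.020])
im=ctrl.snapshot('wrist');d=ctrl.snapshot('side');s=ctrl.snapshot('scene')
c=lambda i,x,y,w,h,W,H:cv2.resize(i[y:y+h,x:x+w],(W,H),interpolation=cv2.INTER_CUBIC)
a=np.vstack([c(d,215,170,130,130,300,300),c(s,290,170,100,100,300,300)])
cv2.imwrite('pics/w4.png',np.hstack([c(im,140,0,280,336,500,600),a])[:,:,::-1])
```

```text
t 4.95 bed TCP mm [44.4466 -0.7104 47.2687] F bed [ 0.9139 -1.0941 -2.2933] ang err [ 0.1893 -0.1212  0.1516] 0.03975620616604004
delta mm [-0.4922  1.4019 27.2653] ang [-0.1893  0.1212 -0.1516]
```

View pics/w4.png

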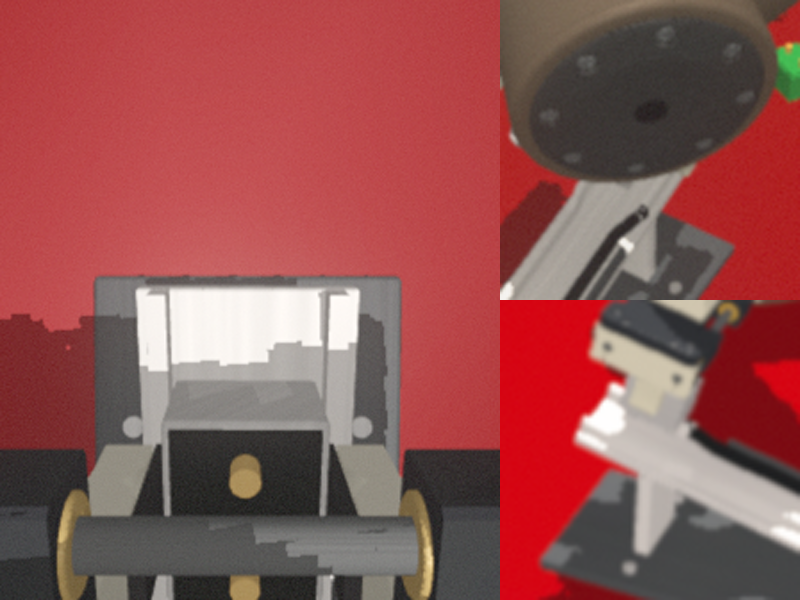

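Module's rear bottom edge (cols 172–316) is centred at 244 while the chute's walls (138–358) centre at 248: about 1.2 mm to +y needed, agreeing with the numbers.

>>> apply_moves --deltas '[{"fingers":30,"delta_pos":[-0.5,1.3,10],"angular":[0,0,-0.2]},{"fingers":30,"delta_pos":[-0.5,1.3,20],"angular":[0,0,-0.2]},{"fingers":30,"delta_pos":[-0.5,1.3,25],"angular":[0,0,-0.2]},{"fingers":30,"delta_pos":[-0.5,1.3,27],"angular":[0,0,-0.2]},{"fingers":30,"delta_pos":[-0.5,1.3,27],"angular":[0,0,-0.2]},{"fingers":30,"delta_pos":[-0.5,1.3,27],"angular":[0,0,-0.2]}]'

```text
clock: 5.7
tool_pos: [0.5572, 0.0564, 0.1238]
orientation: [-179.8, -13.6, -94.8]
force: [0.0, 0.8, -2.7]
opening: 0.0398
gripper_force: 30.0
```

Run:
```python
from h import *
inbed()
```

```text
t 5.7 bed TCP mm [45.6129  0.4046 20.2622] F bed [ 1.4194  0.0374 -2.4097] ang err [ 0.2105 -0.1411 -0.0922] 0.03979345481003424
```

Creep down by fractions of a mm, watching for contact.

>>> apply_moves --deltas '[{"fingers":30,"delta_pos":[0.5,0,1],"angular":[0,0,0]},{"fingers":30,"delta_pos":[0.5,0,2],"angular":[0,0,0]},{"fingers":30,"delta_pos":[0.5,0,2],"angular":[0,0,0]}]'

```text
clock: 6.0
tool_pos: [0.5568, 0.0553, 0.1219]
orientation: [-179.8, -13.6, -94.8]
force: [-0.5, -0.3, -3.0]
opening: 0.0397
gripper_force: 30.0
```

>>> apply_moves --deltas '[{"fingers":30,"delta_pos":[0,0,0.7],"angular":[0,0,0]},{"fingers":30,"delta_pos":[0,0,1.2],"angular":[0,0,0]},{"fingers":30,"delta_pos":[0,0,1.2],"angular":[0,0,0]}]'

```text
clock: 6.3
tool_pos: [0.557, 0.0552, 0.1209]
orientation: [-179.8, -13.6, -94.8]
force: [-0.1, 1.3, -0.1]
opening: 0.0395
gripper_force: 30.0
```

>>> apply_moves --deltas '[{"fingers":30,"delta_pos":[0,0,0.3],"angular":[0,0,0]},{"fingers":44,"delta_pos":[0,0,0.3],"angular":[0,0,0]},{"fingers":60,"delta_pos":[0,0,0.3],"angular":[0,0,0]},{"fingers":60,"delta_pos":[0,0,0.3],"angular":[0,0,0]},{"fingers":60,"delta_pos":[0,0,0.3],"angular":[0,0,0]},{"fingers":60,"delta_pos":[0,0,-20],"angular":[0,0,0]},{"fingers":60,"delta_pos":[0,0,-50],"angular":[0,0,0]},{"fingers":60,"delta_pos":[0,0,-75],"angular":[0,0,0]},{"fingers":60,"delta_pos":[0,0,-75],"angular":[0,0,0]},{"fingers":60,"delta_pos":[0,0,-75],"angular":[0,0,0]}]'

```text
clock: 7.3
tool_pos: [0.5582, 0.0729, 0.1939]
orientation: [-179.8, -13.6, -94.8]
force: [-0.1, 0.0, -0.5]
opening: 0.06
gripper_force: 0.0
```

Run:
```python
from h import *
inbed()
o=ctrl.get_obs();im=ctrl.snapshot('wrist')
cv2.imwrite('pics/w5.png',im[:,:,::-1])
```

```text
t 7.3 bed TCP mm [45.0136  0.8126 92.2097] F bed [ 0.1518  0.1156 -0.4593] ang err [ 0.2371 -0.1897 -0.0839] 0.059964617090311645
```

View pics/w5.png

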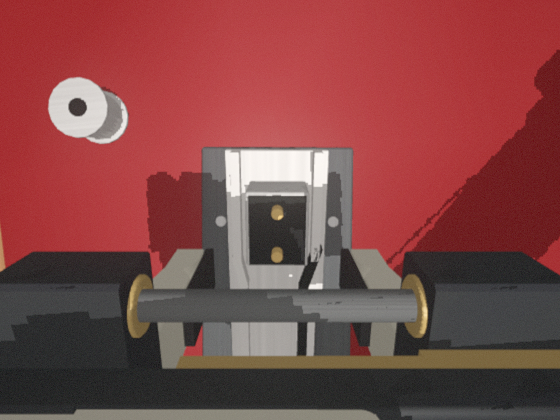

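Module at (277,230) sits level and centred between the walls. Now turn the gripper a quarter, shut it and go behind.

Run:
```python
from h import *
tobed(B,[-.028,-.001,.092],turn=-90)
tobed(B,[-.028,-.001,.006],turn=-90)
```

```text
delta mm [72.8163 -2.1151 -0.7772] ang [ -0.2389  -0.0179 -89.9111]
delta mm [73.0273 -1.8694 85.2222] ang [ -0.2389  -0.0179 -89.9111]
```

>>> apply_moves --deltas '[{"fingers":0,"delta_pos":[35,-2,-0.8],"angular":[0,0,-89.9]},{"fingers":0,"delta_pos":[73,-2,-0.8],"angular":[0,0,-89.9]},{"fingers":0,"delta_pos":[73,-2,-0.8],"angular":[0,0,-89.9]},{"fingers":0,"delta_pos":[73,-2,-0.8],"angular":[0,0,-89.9]},{"fingers":0,"delta_pos":[73,-2,-0.8],"angular":[0,0,-89.9]},{"fingers":0,"delta_pos":[73,-2,-0.8],"angular":[0,0,-89.9]},{"fingers":0,"delta_pos":[73,-2,-0.8],"angular":[0,0,-89.9]},{"fingers":0,"delta_pos":[73,-2,-0.8],"angular":[0,0,-89.9]},{"fingers":0,"delta_pos":[73,-2,-0.8],"angular":[0,0,-89.9]},{"fingers":0,"delta_pos":[73,-2,-0.8],"angular":[0,0,-89.9]}]'

```text
clock: 8.35
tool_pos: [0.5535, 0.0015, 0.2103]
orientation: [166.4, -0.9, -8.4]
force: [0.2, 0.3, 0.9]
opening: 0.0003
gripper_force: 0.0
```

Run:
```python
from h import *
inbed();tobed(B,[-.028,-.001,.006],turn=-90)
```

```text
t 8.35 bed TCP mm [-28.3573  -0.6179  91.1855] F bed [ 0.0876 -0.1462  0.9612] ang err [  0.1248  -0.0052 -86.3926] 0.0002518865872324308
delta mm [ 0.2486 -0.253  85.1863] ang [-0.0835 -0.0768 -3.6074]
```

>>> apply_moves --deltas '[{"fingers":0,"delta_pos":[0.2,-0.3,25],"angular":[0,0,-3.6]},{"fingers":0,"delta_pos":[0.2,-0.3,50],"angular":[0,0,-3.6]},{"fingers":0,"delta_pos":[0.2,-0.3,70],"angular":[0,0,-3.6]},{"fingers":0,"delta_pos":[0.2,-0.3,82],"angular":[0,0,-3.6]},{"fingers":0,"delta_pos":[0.2,-0.3,85],"angular":[0,0,-3.6]},{"fingers":0,"delta_pos":[0.2,-0.3,85],"angular":[0,0,-3.6]},{"fingers":0,"delta_pos":[0.2,-0.3,85],"angular":[0,0,-3.6]}]'

```text
clock: 9.05
tool_pos: [0.5536, -0.0174, 0.1296]
orientation: [166.4, -0.3, -5.2]
force: [0.4, 0.2, 0.8]
opening: 0.0006
gripper_force: 0.0
```

Run:
```python
from h import *
inbed();tobed(B,[0,-.001,.006],turn=-90)
```

```text
t 9.05 bed TCP mm [-27.4847  -2.335    8.3275] F bed [ 0.0643 -0.3496  0.8151] ang err [  0.3261   0.0763 -89.6376] 0.000606627354676956
delta mm [ -1.5192 -27.4692   2.3974] ang [-0.1591 -0.2564 -0.3621]
```

>>> apply_moves --deltas '[{"fingers":0,"delta_pos":[-1.3,-6,1],"angular":[0,0,-0.3]},{"fingers":0,"delta_pos":[-1.3,-12,1],"angular":[0,0,-0.3]},{"fingers":0,"delta_pos":[-1.3,-17,1],"angular":[0,0,-0.3]},{"fingers":0,"delta_pos":[-1.3,-20,1],"angular":[0,0,-0.3]},{"fingers":0,"delta_pos":[-1.3,-23,1],"angular":[0,0,-0.3]},{"fingers":0,"delta_pos":[-1.3,-26,1],"angular":[0,0,-0.3]},{"fingers":0,"delta_pos":[-1.3,-29,1],"angular":[0,0,-0.3]},{"fingers":0,"delta_pos":[-1.3,-32,1],"angular":[0,0,-0.3]},{"fingers":0,"delta_pos":[-1.3,-35,1],"angular":[0,0,-0.3]},{"fingers":0,"delta_pos":[-1.3,-38,1],"angular":[0,0,-0.3]}]'

```text
clock: 10.05
tool_pos: [0.555, 0.019, 0.1189]
orientation: [166.4, -0.2, -4.9]
force: [0.1, -1.1, -0.1]
opening: 0.0005
gripper_force: 0.4
```

Run:
```python
from h import *
inbed();tobed(B,[.04,-.001,.007],turn=-90)
```

```text
t 10.05 bed TCP mm [10.4279 -0.619   6.5946] F bed [-1.0427 -0.1545 -0.3653] ang err [  0.2424   0.0455 -89.93  ] 0.0004983934424516715
delta mm [  0.3461 -29.5734  -0.3395] ang [-0.1254 -0.1833 -0.0698]
```

>>> apply_moves --deltas '[{"fingers":0,"delta_pos":[0.2,-3,0],"angular":[0,0,0]},{"fingers":0,"delta_pos":[0.2,-6,0],"angular":[0,0,0]},{"fingers":0,"delta_pos":[0.2,-9,0],"angular":[0,0,0]},{"fingers":0,"delta_pos":[0.2,-12,0],"angular":[0,0,0]},{"fingers":0,"delta_pos":[0.2,-15,0],"angular":[0,0,0]},{"fingers":0,"delta_pos":[0.2,-18,0],"angular":[0,0,0]},{"fingers":0,"delta_pos":[0.2,-21,0],"angular":[0,0,0]},{"fingers":0,"delta_pos":[0.2,-24,0],"angular":[0,0,0]},{"fingers":0,"delta_pos":[0.2,-27,0],"angular":[0,0,0]},{"fingers":0,"delta_pos":[0.2,-30,0],"angular":[0,0,0]}]'

```text
clock: 11.05
tool_pos: [0.5576, 0.0478, 0.1121]
orientation: [166.4, -0.2, -4.9]
force: [1.1, -4.5, 3.0]
opening: 0.0005
gripper_force: 2.6
```

Run:
```python
from h import *
inbed();tobed(B,[.07,-.001,.007],turn=-90)
```

```text
t 11.05 bed TCP mm [40.1077 -0.7765  6.7877] F bed [-5.0135 -1.4617  1.9077] ang err [  0.2307   0.0455 -89.908 ] 0.0004661466345611893
delta mm [  0.1761 -29.893   -0.1501] ang [-0.1179 -0.1759 -0.0918]
```

>>> apply_moves --deltas '[{"fingers":0,"delta_pos":[0.1,-3,0],"angular":[0,0,0]},{"fingers":0,"delta_pos":[0.1,-6,0],"angular":[0,0,0]},{"fingers":0,"delta_pos":[0.1,-9,0],"angular":[0,0,0]},{"fingers":0,"delta_pos":[0.1,-12,0],"angular":[0,0,0]},{"fingers":0,"delta_pos":[0.1,-15,0],"angular":[0,0,0]},{"fingers":0,"delta_pos":[0.1,-18,0],"angular":[0,0,0]},{"fingers":0,"delta_pos":[0.1,-21,0],"angular":[0,0,0]},{"fingers":0,"delta_pos":[0.1,-24,0],"angular":[0,0,0]},{"fingers":0,"delta_pos":[0.1,-27,0],"angular":[0,0,0]},{"fingers":0,"delta_pos":[0.1,-30,0],"angular":[0,0,0]}]'

```text
clock: 12.05
tool_pos: [0.5605, 0.0773, 0.1048]
orientation: [166.4, -0.2, -4.9]
force: [3.0, -3.4, 1.7]
opening: 0.0003
gripper_force: 2.0
```

Run:
```python
from h import *
inbed();tobed(B,[.1,-.001,.007],turn=-90)
d=ctrl.snapshot('side');s=ctrl.snapshot('scene')
c=lambda i,x,y,w,h,W,H:cv2.resize(i[y:y+h,x:x+w],(W,H),interpolation=cv2.INTER_CUBIC)
cv2.imwrite('pics/p1.png',np.hstack([c(d,150,200,170,200,390,460),c(s,310,190,150,170,400,460)])[:,:,::-1])
```

```text
t 12.05 bed TCP mm [70.6183 -1.0609  6.7826] F bed [-3.4347 -3.315   0.9468] ang err [  0.2617   0.0431 -89.9357] 0.00031530733107788583
delta mm [ -0.0932 -29.382   -0.1463] ang [-0.1392 -0.1941 -0.0642]
```

View pics/p1.png

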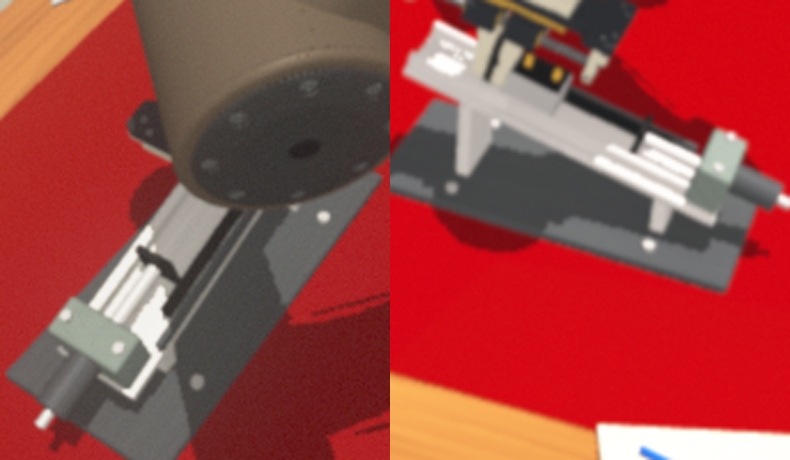

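Module at crop (545,80) is upright in the throat, gripper behind it; the stop plate is at about bed x 216. Continue.

>>> apply_moves --deltas '[{"fingers":0,"delta_pos":[0,-3,0],"angular":[0,0,0]},{"fingers":0,"delta_pos":[0,-6,0],"angular":[0,0,0]},{"fingers":0,"delta_pos":[0,-9,0],"angular":[0,0,0]},{"fingers":0,"delta_pos":[0,-12,0],"angular":[0,0,0]},{"fingers":0,"delta_pos":[0,-15,0],"angular":[0,0,0]},{"fingers":0,"delta_pos":[0,-18,0],"angular":[0,0,0]},{"fingers":0,"delta_pos":[0,-21,0],"angular":[0,0,0]},{"fingers":0,"delta_pos":[0,-24,0],"angular":[0,0,0]},{"fingers":0,"delta_pos":[0,-27,0],"angular":[0,0,0]},{"fingers":0,"delta_pos":[0,-30,0],"angular":[0,0,0]}]'

```text
clock: 13.15
tool_pos: [0.5629, 0.1062, 0.0977]
orientation: [166.4, -0.2, -4.9]
force: [0.2, -4.8, 4.2]
opening: 0.0008
gripper_force: 2.8
```

>>> apply_moves --deltas '[{"fingers":0,"delta_pos":[0,-2,0],"angular":[0,0,0]},{"fingers":0,"delta_pos":[0,-4,0],"angular":[0,0,0]},{"fingers":0,"delta_pos":[0,-6,0],"angular":[0,0,0]},{"fingers":0,"delta_pos":[0,-8,0],"angular":[0,0,0]},{"fingers":0,"delta_pos":[0,-10,0],"angular":[0,0,0]},{"fingers":0,"delta_pos":[0,-12,0],"angular":[0,0,0]},{"fingers":0,"delta_pos":[0,-14,0],"angular":[0,0,0]},{"fingers":0,"delta_pos":[0,-16,0],"angular":[0,0,0]},{"fingers":0,"delta_pos":[0,-18,0],"angular":[0,0,0]},{"fingers":0,"delta_pos":[0,-20,0],"angular":[0,0,0]}]'

```text
clock: 14.15
tool_pos: [0.5646, 0.1256, 0.093]
orientation: [166.4, -0.2, -4.9]
force: [-1.6, -5.4, 3.2]
opening: 0.0006
gripper_force: 3.0
```

Run:
```python
from h import *
inbed()
print((B[:3,:3].T@(np.array([.5602,.2252,.0949])-B[:3,3]))*1e3)
s=ctrl.snapshot('scene')
cv2.imwrite('pics/p2.png',cv2.resize(s[180:290,310:460],(750,550),interpolation=cv2.INTER_CUBIC)[:,:,::-1])
```

```text
t 14.15 bed TCP mm [120.5175  -1.0766   6.8905] F bed [-6.1374  1.1784  1.7488] ang err [  0.2562   0.0425 -89.9351] 0.0005661672579466352
[216.1262  11.8287  32.1966]
```

View pics/p2.png

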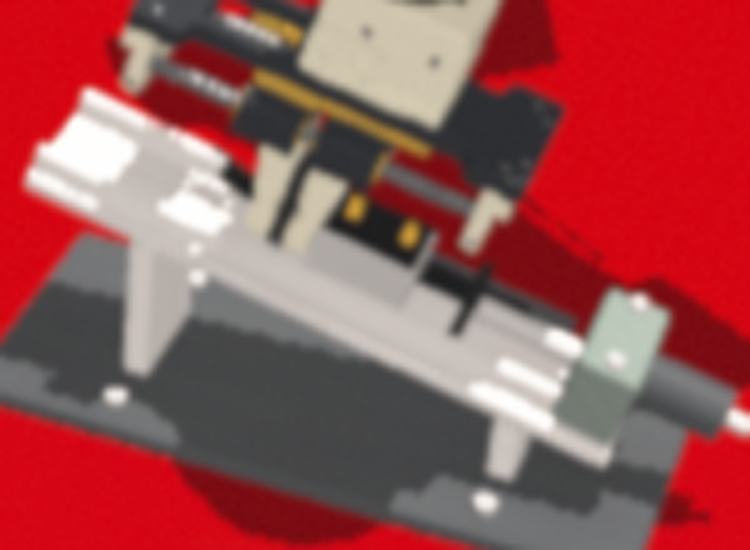

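Module front face at (415,285), stop plate at (472,300): about 23 mm left. Advance, then creep.

>>> apply_moves --deltas '[{"fingers":0,"delta_pos":[0,-2,0],"angular":[0,0,0]},{"fingers":0,"delta_pos":[0,-4,0],"angular":[0,0,0]},{"fingers":0,"delta_pos":[0,-6,0],"angular":[0,0,0]},{"fingers":0,"delta_pos":[0,-8,0],"angular":[0,0,0]},{"fingers":0,"delta_pos":[0,-10,0],"angular":[0,0,0]},{"fingers":0,"delta_pos":[0,-12,0],"angular":[0,0,0]},{"fingers":0,"delta_pos":[0,-14,0],"angular":[0,0,0]},{"fingers":0,"delta_pos":[0,-15,0],"angular":[0,0,0]},{"fingers":0,"delta_pos":[0,-16,0],"angular":[0,0,0]},{"fingers":0,"delta_pos":[0,-17,0],"angular":[0,0,0]}]'

```text
clock: 15.2
tool_pos: [0.5661, 0.142, 0.0891]
orientation: [166.4, -0.2, -4.9]
force: [-0.2, -4.2, 3.6]
opening: 0.0006
gripper_force: 3.0
```

>>> apply_moves --deltas '[{"fingers":0,"delta_pos":[0,-1,0],"angular":[0,0,0]},{"fingers":0,"delta_pos":[0,-2,0],"angular":[0,0,0]},{"fingers":0,"delta_pos":[0,-3,0],"angular":[0,0,0]}]'

```text
clock: 15.5
tool_pos: [0.5664, 0.1449, 0.0884]
orientation: [166.4, -0.2, -4.9]
force: [-0.4, -5.4, 3.6]
opening: 0.0003
gripper_force: 3.0
```

>>> apply_moves --deltas '[{"fingers":0,"delta_pos":[0,-1,0],"angular":[0,0,0]},{"fingers":0,"delta_pos":[0,-2,0],"angular":[0,0,0]}]'

```text
clock: 15.7
tool_pos: [0.5665, 0.1468, 0.0879]
orientation: [166.4, -0.2, -4.9]
force: [-0.7, -4.8, 3.5]
opening: 0.0003
gripper_force: 3.0
```

>>> apply_moves --deltas '[{"fingers":0,"delta_pos":[0,-1,0],"angular":[0,0,0]},{"fingers":0,"delta_pos":[0,-2,0],"angular":[0,0,0]}]'

```text
clock: 15.9
tool_pos: [0.5667, 0.1488, 0.0875]
orientation: [166.4, -0.2, -4.9]
force: [-1.5, -4.4, 3.7]
opening: 0.0003
gripper_force: 3.0
```

>>> apply_moves --deltas '[{"fingers":0,"delta_pos":[0,-1,0],"angular":[0,0,0]},{"fingers":0,"delta_pos":[0,-2,0],"angular":[0,0,0]}]'

```text
clock: 16.1
tool_pos: [0.5668, 0.1504, 0.087]
orientation: [166.4, -0.2, -4.9]
force: [0.6, -6.9, 3.2]
opening: 0.0004
gripper_force: 3.9
```

>>> apply_moves --deltas '[{"fingers":0,"delta_pos":[0,-0.5,0],"angular":[0,0,0]},{"fingers":0,"delta_pos":[0,-1,0],"angular":[0,0,0]}]'

```text
clock: 16.3
tool_pos: [0.5668, 0.151, 0.0867]
orientation: [166.3, -0.2, -4.9]
force: [1.1, -7.9, 3.3]
opening: 0.0008
gripper_force: 4.3
```

>>> apply_moves --deltas '[{"fingers":0,"delta_pos":[0,-0.5,0],"angular":[0,0,0]},{"fingers":0,"delta_pos":[0,-1,0],"angular":[0,0,0]}]'

```text
clock: 16.5
tool_pos: [0.5668, 0.1517, 0.0864]
orientation: [166.3, -0.2, -4.9]
force: [2.2, -9.0, 3.0]
opening: 0.0002
gripper_force: 4.8
```

The force climbs steadily with travel (about 4 N over the drag): the module is on the stop. Back off and look.

>>> apply_moves --deltas '[{"fingers":0,"delta_pos":[0,5,0],"angular":[0,0,0]},{"fingers":0,"delta_pos":[0,15,0],"angular":[0,0,0]},{"fingers":0,"delta_pos":[0,25,-10],"angular":[0,0,0]},{"fingers":0,"delta_pos":[0,35,-40],"angular":[0,0,0]},{"fingers":0,"delta_pos":[0,60,-80],"angular":[0,0,0]},{"fingers":0,"delta_pos":[0,95,-115],"angular":[0,0,0]},{"fingers":0,"delta_pos":[0,130,-130],"angular":[0,0,0]},{"fingers":0,"delta_pos":[0,160,-130],"angular":[0,0,0]},{"fingers":0,"delta_pos":[0,160,-130],"angular":[0,0,0]},{"fingers":0,"delta_pos":[0,160,-130],"angular":[0,0,0]}]'

```text
clock: 17.5
tool_pos: [0.5557, 0.0276, 0.2516]
orientation: [166.5, -0.3, -5.0]
force: [-0.7, -0.5, -0.4]
opening: 0.0006
gripper_force: 0.0
```

Run:
```python
from h import *
inbed()
s=ctrl.snapshot('scene');d=ctrl.snapshot('side')
c=lambda i,x,y,w,h,W,H:cv2.resize(i[y:y+h,x:x+w],(W,H),interpolation=cv2.INTER_CUBIC)
cv2.imwrite('pics/p3.png',np.hstack([c(s,365,195,90,120,400,533),c(d,155,265,110,150,391,533)])[:,:,::-1])
```

```text
t 17.5 bed TCP mm [-12.7228  -0.5371 137.5356] F bed [-0.4935  0.6636 -0.5369] ang err [  0.4018   0.0311 -89.8418] 0.0006471770244374814
```

View pics/p3.png

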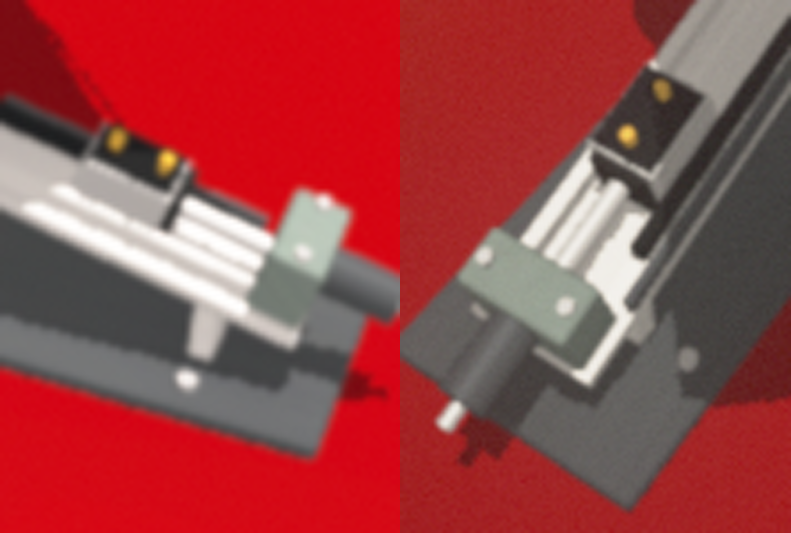

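The picture shows the module upright in the throat, its front face against the stop plate in both views (left at (180,195), right at (620,175)), with the gripper clear. Handing in.

```bash
python3 -c "
from plant import ctrl
print(ctrl.close_job())"
```

```text
the job is handed in; nothing more can be done
None
```

The filter module is against the black stop plate, terminals up, with about 4 N on the stop at the last reading; the gripper is clear and the job was handed in at 17.6 s.

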